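# Chock a lock barrel on the sloping work stand

## Robot

A 7-joint arm with a two-finger parallel gripper is mounted at the origin on the work surface. World frame = base frame: x ahead of the robot, y to its left, z up, the work surface at z = 0. Lengths are in m, angles in degrees, forces in N, time in s.
With the tool pointing down it reaches from about 0.425 to 0.95 m from the base axis. Payload 4.7 kg.
Tool frame: the origin (TCP) lies midway between the tips of the shut fingers; the grasp point (between the pads) lies behind it (arm.grip_point_offset is the z of the grasp point in the tool frame, in m); z points along the fingers, y is the direction in which the jaws open and shut (so a half turn about z gives the same grasp; the last joint's range is limited). The gripper opens to 85 mm and grips with 20 to 120 N. Pads are 22 mm wide; open, the fingers measure 114 mm over their backs; the gripper's body (76 mm by 85 mm) begins 54 mm behind the grasp point. The pads swing forward as they close: fully open they stand 13 mm farther back than shut.
Start: joints at [64.521, 26.849, -2.785, 87.806, 1.381, 65.374, -4.715], TCP at [0.273, -0.617, 0.231] pointing down, gripper open.
Joint ranges: [-148.3, 148.3], [-19.14, 114.17], [-79.39, 73.82], [5.75, 140.21], [-59.74, 239.74], [12.07, 113.84], [-152.46, 152.46]. Speed limits (degrees/s): [147.25, 147.25, 180, 180, 180, 180, 180].

## Interface

Orientations are given as [roll, pitch, yaw] about the fixed x, y, z axes, in that order (R = Rz(yaw) Ry(pitch) Rx(roll)).
In Python, from bench import arm, eyes, order gives the robot as it stands.
- The arm moves only by the tool send_rows, never from a script. Its argument "plan" is a list of rows, each a list of 2 entries, a list of its own where there are three numbers: the shift along the tool's x, y, z in mm, then the turn, a rotation vector about the tool's x, y, z in degrees. In form: [[[dx, dy, dz], [wx, wy, wz]], ...]. A call has 1 to 12 rows; each row is the pose to reach, as a shift and turn from the pose commanded when the call began, along the tool's axes at that moment; what a row does not reach only later rows make up. A row lasts 1/12 s, in which the tool goes at most 41.7 mm and 7.16 degrees, less where a joint would pass 70% of its speed; a pose out of reach is approached as far as the arm can. A call with a gripper value outside its range is refused whole. "claw" is the opening, from -1 (shut) to 1 (fully open), so that 0 is half open, set as the call begins (left out, the last holds). The fingers move at their own pace and stop on an object; the grip force is fixed at half the most. Time passes only in rows, so rows that repeat a pose let the fingers close. It gives the time, the measured TCP pose, the force and the opening at its end, in the units of the state.
- arm.get_state(): the state, without advancing time (a new reading comes with each control period).
- eyes.grab_frame(name): name is "scene" or "top" or "wrist"; returns the picture (480x640x3 uint8, red, green, blue); there is no depth.
- eyes.camera_params(name): a dict with "camera_matrix" (3x3 intrinsics, pixels), "extrinsics" (4x4, takes a point from camera to world coordinates). Camera axes: x right, y up, looking along -z (the intrinsics and any distortion apply to the point x, -y, -z); pixel columns grow to the right and rows downward; lengths in m; the calibration is good to about 2 mm. The wrist camera is an equidistant fisheye: a pixel r from the principal point sees the ray r / f radians off the axis. A picture is of the moment at which its call begins: read the wrist's pose just before it. camera_params takes no time and is no camera call; for the wrist camera it gives the pose at the moment of the call.
- order.finish_job(): hands the job in, once; it reports no verdict.
The state is a dict: "time": time; "q": joint angles; "qd": joint speeds; "joint_efforts": joint torques, N m; "position": TCP position; "tcp_rot": TCP orientation; "contact_force": force on the tool from outside, world axes, zero at the start; "wrist_torque": the same for the moment, N m; "width": finger opening in m.
Only numpy, scipy, OpenCV 4.12 (cv2) and the standard library are available. Lean on these libraries where they do the work, as an engineer would, in place of code of your own. Each camera call takes 0.05 s, during which the arm holds its last target. There are 200 camera calls.

## Task

The round steel lock barrel leans on the two little stops of the sloping stand. Slide the rubber wedge chock up the slope, toe first, between the stops and against the middle of the barrel's low side, and roll the barrel up with it until it pushes the sprung pad of the upper fence about three quarters of its travel in (4 to 5 N on the pad, never more than 7 N). Then let go of the chock and push the stops fully down into the stand, so that the chock alone keeps the barrel pressed on the pad; leave everything else on the bench where it is.

Things in the scene. Friction and masses are not known exactly. Their poses are not given: they have to be found in the camera images.
- chock_grip (a point): Black rubber wedge chock, loose, flat on the bench: 115 mm long, 36 wide, 30 high, 0.14 kg. This point lies midway across its width, 15 above its underside, 90 behind the toe, 25 ahead of the rear face. x points to the toe, y across the width, z up. The rear 65 is a plain block 30 high; ahead of it the top falls at 30 degrees to the toe, which is 1.5 thick. Rubber: it does not slip easily.
- chock: The same chock; origin at the middle of its underside, 57.5 behind the toe; same axes.
- stand: Grey sloping stand, fixed, 170 mm wide. Origin at bench level below the line where the barrel first rests; x points level in the uphill direction (away from the robot, within 20 degrees), y across the slope, z up. Its flat top slopes up at 8 degrees towards +x, is 40 above the bench over the origin, and reaches from 165 downhill to 90 uphill of there along the slope.
- barrel_center (a point): Centre of the loose steel lock barrel, a plain round bar 54 mm in diameter and 120 long, lying across the slope, about 0.85 kg, brass cores in its ends. y is its axis; the other axes turn as it rolls. At first it leans on the two stops on its low side, with a gap of 4 to 20 between its upper side and the fence pad.
- barrel: The same barrel, same origin and axes. Sliding the chock and rolling the barrel up with it takes about 4 to 8 N at the hand (chock pressed only lightly, about 2 N, on the slope; rubber friction about 0.7); from the pad on, the push grows by about 1.4 N for each N on the pad: about 12 N in all with the pad three quarters in.
- fence: Fixed aluminium bracket, 130 mm wide, 42 high, across the upper end of the stand; before it, on two screws, a black sprung pad (100 wide, 26 high, middle 29 above the slope) that gives up to 5 along the slope, at 1.2 N/mm, then is rigid. Origin and axes are the stand's. How far the pad stands out was set by hand, differs each time and is not measured: find it by touch.
- keeper (a joint): The two stops, joined below the slope so that they move as one: 0 raised (12 mm proud of the slope), 0.0115 fully down (0.5 proud). They slide square to the slope; pushing down on either moves both. They take about 4 N to move, have no spring and stay where they are left.
- stop_left (a point): Place to press, on the top face of the left (+y) stop: 42 downhill of the barrel's first resting line along the slope, 45 from the stand's middle. Each stop is a steel block 32 long (along the slope) and 16 wide, its uphill end touching the barrel; the gap between the two is 74. Axes as the stand's.
- stop_right (a point): The same on the right (-y) stop.
- rubber_block: Bystander: plain black rubber block 85 x 36 x 30, no wedge, origin under its centre. Leave alone.
- padlock: Bystander: brass padlock 85 x 46 x 26, lying, origin under its body. Leave alone.
- lock_cylinder: Bystander: brass and steel lock cylinder, 60 x 17 x 33, origin under its centre. Leave alone.
- key_bunch: Bystander: two brass keys, lying flat, about 55 long. Leave alone.
- pin_tray: Bystander: grey divided tray 100 x 140 x 25. Leave alone.
- screwdriver: Bystander: black screwdriver, 190 long. Leave alone.
- pliers_wrench: Bystander: steel wrench, 170 long. Leave alone.
Not all that is in view belongs to the job. Leave any blue or purple look-alike of the chock alone.

How it is judged:
By the outcome, as a careful person would: the job done as asked, in the order asked, and still so for the second after the job is handed in, with the robot touching nothing.
It also fails if it takes over 69 s, if anything falls off the work surface, if the arm or the gripper's body presses on something with over 40 N, if the wrist force passes 120 N, or if a joint passes its speed limit or range.

## Working session

There is one attempt and no reset: what is moved stays moved. The work goes in short steps, Python scripts to look and compute and a tool call to move; the robot and the scene stay as the last step left them, time stands still between calls to the robot, and variables do not carry over. Pictures are saved under pics/ and viewed, about 8 in all and at most 12, crops included, and the job is handed in when it is done.

Besides the shell and the picture viewer there is one more tool, called after "Call:" as a command line: name --argument value ..., lists and objects as JSON in quotes. send_rows: Moves the arm, as the interface text tells. Its arguments: {"type":"object","properties":{"plan":{"type":"array","items":{"type":"array"}},"claw":{"type":"number"}},"required":["plan"]}

```bash
mkdir -p pics; ls; cat > h.py <<'E'
import numpy as np, cv2
from bench import arm, eyes, order
from scipy.spatial.transform import Rotation as R
def grab(n,f=None):
    im=eyes.grab_frame(n)
    if f: cv2.imwrite('pics/'+f,cv2.cvtColor(im,cv2.COLOR_RGB2BGR))
    return im
E
python3 - <<'E'
from h import *
print(arm.get_state()); print(arm.grip_point_offset)
np.set_printoptions(precision=4,suppress=True)
for n in ('scene','top','wrist'):
    p=eyes.camera_params(n); print(n,p)
a=grab('scene','s0.png'); b=grab('top','t0.png')
E
```

```text
pics
{'time': 0.0, 'q': array([64.52001256, 26.89825213, -2.78316338, 87.8766684 ,  1.38001876,
       65.37418336, -4.71524477]), 'qd': array([-0.07242406,  0.04841695, -0.01030794,  0.01162757, -0.12593429,
        0.10718972,  0.082562  ]), 'joint_efforts': array([ 6.23703691e-04, -5.10308397e+01, -4.64249274e-02, -2.37713546e+01,
        1.07256038e-02,  7.61904521e-03, -3.85062350e-06]), 'position': array([ 0.27241007, -0.61692824,  0.23022846]), 'tcp_rot': array([-1.79884489e+02,  4.10025098e-03,  2.38248691e+01]), 'contact_force': array([-0.33695302, -0.01445085,  0.10016054]), 'wrist_torque': array([-0.03914109, -0.00705813, -0.00692113]), 'width': 0.0854528566024856}
-0.0187
scene {'camera_matrix': array([[449.6774,   0.    , 313.3942],
       [  0.    , 449.6774, 243.1942],
       [  0.    ,   0.    ,   1.    ]]), 'extrinsics': array([[-0.3689, -0.5233,  0.7681,  1.4131],
       [ 0.9292, -0.2257,  0.2925,  0.3051],
       [ 0.0203,  0.8217,  0.5696,  0.7583],
       [ 0.    ,  0.    ,  0.    ,  1.    ]])}
top {'camera_matrix': array([[486.3801,   0.    , 323.3475],
       [  0.    , 486.3801, 243.9214],
       [  0.    ,   0.    ,   1.    ]]), 'extrinsics': array([[ 0.0126,  0.9907, -0.1357,  0.3405],
       [-0.9999,  0.0141,  0.01  , -0.0096],
       [ 0.0118,  0.1356,  0.9907,  1.5054],
       [ 0.    ,  0.    ,  0.    ,  1.    ]])}
wrist {'camera_matrix': array([[371.6483,   0.    , 320.09  ],
       [  0.    , 371.6483, 235.6647],
       [  0.    ,   0.    ,   1.    ]]), 'extrinsics': array([[ 0.4045,  0.8745,  0.2675,  0.3418],
       [-0.9145,  0.3874,  0.1165, -0.5873],
       [-0.0018, -0.2917,  0.9565,  0.373 ],
       [ 0.    ,  0.    ,  0.    ,  1.    ]])}
```

View pics/t0.png

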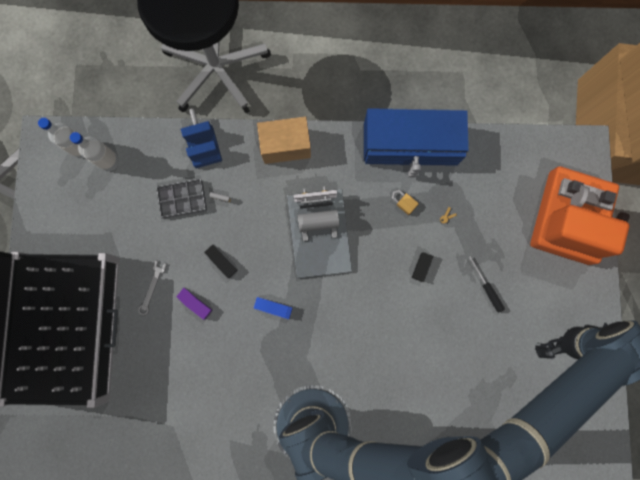

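View pics/s0.png

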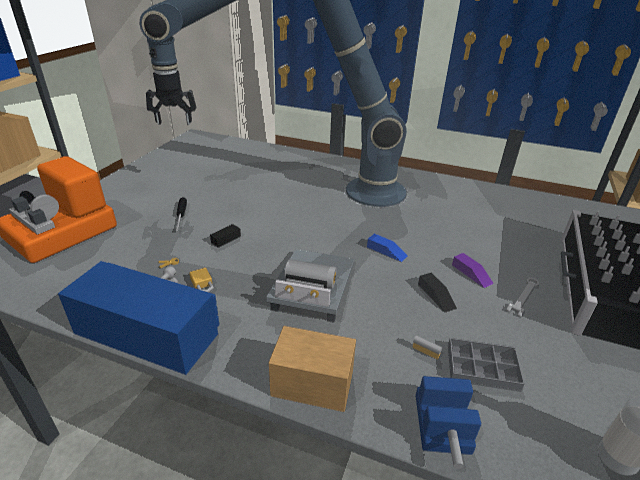

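Top view candidates for the chock: black wedge (221,261), black plain block (422,267, the rubber_block), blue (273,307) and purple (194,303) look-alikes. By the description I choose (221,261). I'll check it in one close crop, together with the stand.

```bash
python3 - <<'E'
import cv2,numpy as np
s=cv2.imread('pics/s0.png');t=cv2.imread('pics/t0.png')
a=cv2.resize(s[225:325,260:360],(400,400),interpolation=cv2.INTER_CUBIC)
b=cv2.resize(s[255:325,400:470],(400,400),interpolation=cv2.INTER_CUBIC)
c=cv2.resize(t[180:290,280:360],(291,400),interpolation=cv2.INTER_CUBIC)
d=cv2.resize(t[230:290,190:250],(400,400),interpolation=cv2.INTER_CUBIC)
top=np.hstack([a,b]);bot=np.hstack([c,np.zeros((400,109,3),np.uint8),d])
cv2.imwrite('pics/c1.png',cv2.resize(np.vstack([top,bot]),(600,600)))
E
```

```text
(no output)
```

View pics/c1.png

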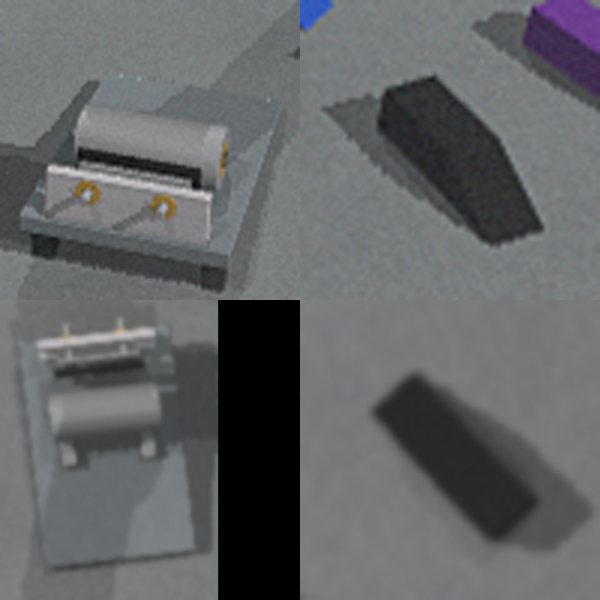

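The crop confirms it: a black wedge with its toe towards scene (453,308), which is the upper-left end at top (~207,247). The stand has the barrel, two stops downhill, and the fence with its black pad at the far end. Next: coarse poses.

```bash
cat >> h.py <<'E'
def ray(n,uv,p=None):
    p=p or eyes.camera_params(n); K=p['camera_matrix'];T=p['extrinsics']
    uv=np.atleast_2d(uv).astype(float)
    a=(uv-[K[0,2],K[1,2]])/[K[0,0],K[1,1]]
    if n=='wrist':
        r=np.linalg.norm(a,axis=1,keepdims=True)+1e-12
        d=np.hstack([a/r*np.sin(r),np.cos(r)])
    else: d=np.hstack([a,np.ones((len(a),1))])
    d=d*[1,-1,-1]
    return T[:3,3],d@T[:3,:3].T
def onz(n,uv,z,p=None):
    o,d=ray(n,uv,p); return o+d*((z-o[2])/d[:,2:3])
def proj(n,X,p=None):
    p=p or eyes.camera_params(n); K=p['camera_matrix'];T=p['extrinsics']
    c=(np.atleast_2d(X)-T[:3,3])@T[:3,:3]*[1,-1,-1]
    if n=='wrist':
        rr=np.linalg.norm(c[:,:2],axis=1,keepdims=True); th=np.arctan2(rr,c[:,2:3]); a=c[:,:2]/rr*th
    else: a=c[:,:2]/c[:,2:3]
    return a*[K[0,0],K[1,1]]+[K[0,2],K[1,2]]
E
python3 - <<'E'
from h import *
np.set_printoptions(precision=4,suppress=True)
t=cv2.imread('pics/t0.png')
g=t.max(2); m=((g<58)*255).astype(np.uint8); m[:, :]*=1
z=np.zeros_like(m); z[235:285,195:245]=m[235:285,195:245]
n,l,st,c=cv2.connectedComponentsWithStats(z); print(st,c)
i=1+np.argmax(st[1:,4]); cn=cv2.findContours((l==i).astype(np.uint8),0,1)[0][0]
r=cv2.minAreaRect(cn); bp=cv2.boxPoints(r); print(r,bp); P=onz('top',bp,0.02); print(P)
# stand corners from crop c1 (x from crop scale: 4*... )
k=1/(0.75*291/80)
u=np.array([[14,320],[168,320],[195,552],[45,566]],float); u=np.c_[280+u[:,0]*k, 180+(u[:,1]-300)*k]
print(u, onz('top',u,0.03))
b=np.array([[105,412],[68,460],[148,450]],float);b=np.c_[280+b[:,0]*k, 180+(b[:,1]-300)*k]
print(onz('top',b,0.07))
E
```

```text
[[     0      0    640    480 306772]
 [   205    246     32     32    428]] [[319.6375 239.4695]
 [220.9112 261.3271]]
((220.75003051757812, 261.2500305175781), (35.35533905029297, 12.020814895629883), 45.0) [[204.  253. ]
 [212.5 244.5]
 [237.5 269.5]
 [229.  278. ]]
[[0.5107 0.341  0.02  ]
 [0.5373 0.3162 0.02  ]
 [0.4614 0.2367 0.02  ]
 [0.4351 0.2616 0.02  ]]
[[285.1317 187.331 ]
 [341.5808 187.331 ]
 [351.4777 272.3711]
 [296.4948 277.5029]] [[ 0.7184  0.0966  0.03  ]
 [ 0.7212 -0.0789  0.03  ]
 [ 0.4565 -0.111   0.03  ]
 [ 0.4387  0.0557  0.03  ]]
[[ 0.6061 -0.0086  0.07  ]
 [ 0.5522  0.0311  0.07  ]
 [ 0.5645 -0.0563  0.07  ]]
```

Call:
send_rows --plan '[[[38, -34, -4], [0, 0, 1.5]], [[75, -68, -8], [0, 0, 3]], [[113, -102, -11], [0, 0, 4.5]], [[150, -136, -15], [0, 0, 6]], [[180, -162, -18], [0, 0, 7]], [[210, -189, -20], [0, 0, 8]], [[240, -216, -23], [0, 0, 9]], [[270, -243, -26], [0, 0, 10]], [[300, -270, -29], [0, 0, 11]], [[330, -297, -32], [0, 0, 12]], [[360, -324, -35], [0, 0, 13]], [[388, -350, -38], [0, 0, 14]]]'

```text
time: 1.1
position: [0.4768, -0.1605, 0.2675]
tcp_rot: [180.0, 0.0, 9.8]
contact_force: [0.9, -0.1, -0.1]
width: 0.0853
```

```bash
python3 -c "
from h import *
print(arm.get_state())"
```

```text
{'time': 1.1, 'q': array([ 27.80713285,   9.725278  , -15.90854596, 107.36521025,
         2.98633794,  63.31703509, -69.46392449]), 'qd': array([-39.73457706,   2.36209324, -19.40773788,  -7.2939718 ,
         3.98934215,   5.46524986, -71.73672923]), 'joint_efforts': array([  3.47946905, -34.40901875,  -0.49897335, -22.27697432,
        -0.08923543,   0.1038314 ,   1.04312036]), 'position': array([ 0.47679842, -0.16047312,  0.26751359]), 'tcp_rot': array([1.79990762e+02, 1.50280303e-02, 9.76268646e+00]), 'contact_force': array([ 0.88615044, -0.07288034, -0.12392642]), 'wrist_torque': array([ 0.02137489, -0.0693392 ,  0.0111237 ]), 'width': 0.08533716794489084}
```

Call:
send_rows --plan '[[[19, -32, 0], [0, 0, 0.5]], [[38, -64, 0], [0, 0, 1]], [[57, -96, 0], [0, 0, 1.5]], [[70, -118, 0], [0, 0, 2]], [[77, -129, 0], [0, 0, 2]], [[77, -129, 0], [0, 0, 2]], [[77, -129, 0], [0, 0, 2]]]'

```text
time: 1.68
position: [0.5302, -0.0222, 0.267]
tcp_rot: [180.0, 0.1, 7.9]
contact_force: [-0.3, -1.0, -0.6]
width: 0.0855
```

```bash
python3 - <<'E'
from h import *
import pickle
s=arm.get_state(); print(s['position'],s['tcp_rot'],abs(s['qd']).max())
p=eyes.camera_params('wrist'); im=grab('wrist','w1.png'); pickle.dump(p,open('w1.pkl','wb'))
E
```

```text
[ 0.53022896 -0.02215981  0.26704858] [1.79982555e+02 6.34889022e-02 7.89857753e+00] 1.9907024001173466
```

View pics/w1.png

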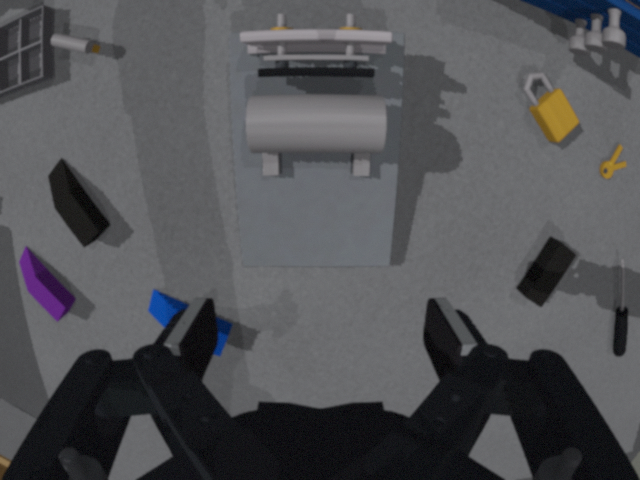

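Wrist view: stops at (271,163) and (361,163) with their lower ends at row ~176, stand's lower edge at row ~266 (243 to 391), barrel (316,123), pad line at row 72, chock (78,202) with toe at (58,165). Now the numbers from edges.

```bash
python3 - <<'E'
from h import *
import pickle
np.set_printoptions(precision=4,suppress=True,linewidth=150)
p=pickle.load(open('w1.pkl','rb')); im=cv2.imread('pics/w1.png'); g=cv2.cvtColor(im,6).astype(float)
print('col stops', g[150:186,267:276].mean(1).round(), g[150:186,357:366].mean(1).round())
print('row stops', g[160:174,255:290].mean(0).round(), g[160:174,345:380].mean(0).round())
print('edge',[ (c,g[255:275,c-3:c+4].mean(1).round()) for c in (255,375)])
print('sides 230', g[228:233,230:255].mean(0).round(), g[228:233,382:410].mean(0).round())
print('barrel col', g[85:165,310:320].mean(1).round())
print('pad',g[60:85,310:320].mean(1).round())
# chock
m=(im.max(2)<52).astype(np.uint8); z=np.zeros_like(m); z[150:255,40:120]=m[150:255,40:120]
n,l,st,c=cv2.connectedComponentsWithStats(z); i=1+np.argmax(st[1:,4]); print(st[i],c[i])
cn=cv2.findContours((l==i).astype(np.uint8),0,1)[0][0]; ap=cv2.approxPolyDP(cn,2.5,True)[:,0]; print(ap.tolist())
print(onz('wrist',ap,0,p)[:,:2].tolist()); print(onz('wrist',ap,0.03,p)[:,:2].tolist())
c4=cv2.resize(im[145:255,35:120],None,fx=5,fy=5,interpolation=2); cv2.imwrite('pics/c2.png',cv2.convertScaleAbs(c4,alpha=2))
E
```

```text
col stops [ 81.  78.  79.  85.  96. 108. 116. 118. 119. 118. 118. 119. 120. 124. 126. 126. 127. 127. 127. 127. 127. 127. 127. 125. 120. 106.  99.  99. 103.
 104. 106. 107. 106. 107. 107. 108.] [ 86.  81.  78.  80.  84.  85.  85.  86.  89.  96. 108. 117. 121. 122. 124. 126. 128. 127. 128. 129. 129. 128. 128. 129. 126. 117. 101.  96. 100.
 103. 105. 107. 109. 108. 108. 108.]
row stops [104. 104. 103. 104. 103. 102. 101. 107. 119. 124. 124. 124. 124. 124. 124. 124. 124. 124. 125. 126. 126. 126. 118.  95.  68.  55.  57.  65.  72.
  73.  73.  74.  74.  74.  74.] [ 95.  94.  95.  96.  93.  83.  72.  79.  99. 115. 123. 124. 124. 125. 123. 122. 123. 124. 126. 126. 126. 127. 125. 120. 105.  84.  78.  78.  79.
  79.  80.  80.  79.  80.  83.]
edge [(255, array([107., 106., 106., 106., 106., 106., 107., 107., 107., 107., 104., 102., 105., 109., 110., 110., 110., 111., 112., 111.])), (375, array([110., 110., 111., 110., 111., 111., 111., 111., 111., 109., 106., 102., 105., 107., 109., 109., 109., 109., 110., 109.]))]
sides 230 [110. 109. 109. 107. 105. 104. 103. 103. 102. 102. 106. 106. 106. 106.
[... 742 characters left out ...]
587] [ 76.2196 205.0101]
[[60, 160], [49, 176], [55, 207], [85, 245], [97, 238], [109, 223], [65, 162]]
[[0.5368141353857541, 0.3227783390109926], [0.5139333134904917, 0.34369884112174454], [0.4716961177303125, 0.3339388205045671], [0.42431273591217566, 0.28260262501857514], [0.4373391702748163, 0.2611634160501223], [0.46057707209322435, 0.2406022111383283], [0.5346474509179964, 0.31363642334209063]]
[[0.5418280488694714, 0.29826050789569003], [0.5206226485301256, 0.3176491305854404], [0.4814782222763046, 0.3086037761198139], [0.437564433449789, 0.2610266138062183], [0.44963702231562863, 0.24115726596478138], [0.4711733558162964, 0.22210163135472444], [0.5398200173504044, 0.289787998362816]]
```

View pics/c2.png

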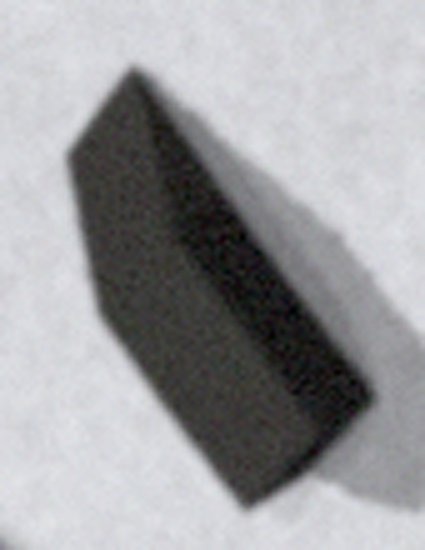

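```bash
python3 - <<'E'
from h import *
import pickle
np.set_printoptions(precision=4,suppress=True,linewidth=150)
p=pickle.load(open('w1.pkl','rb'))
S=onz('wrist',[[270.2,175.3],[361.3,175.8]],.0438,p); print(S)
d=S[0]-S[1]; print('spacing',np.hypot(*d[:2]),'yaw',np.degrees(np.arctan2(-d[0],d[1])))
E=onz('wrist',[[255,265.7],[375,265.7]],.017,p);d=E[0]-E[1];print(E,'yaw',np.degrees(np.arctan2(-d[0],d[1])))
L=onz('wrist',[[239.8,230],[392,230]],.025,p);d=L[0]-L[1];print(L,'w',np.hypot(*d[:2]))
for yaw in (7,8,9):
    a=np.radians(yaw);x=np.array([np.cos(a),np.sin(a)]);y=np.array([-x[1],x[0]])
    print(yaw,'o from stops',S[:,:2].mean(0)+.0591*x,'x from edge',E[:,:2].mean(0)@x+.1634,'stops x',S[:,:2].mean(0)@x+.0591,'ymid sides',L[:,:2].mean(0)@y,'stops y',S[:,:2].mean(0)@y)
s=arm.get_state(); print(s['position'],s['tcp_rot'])
E
```

```text
[[ 0.5497  0.0302  0.0438]
 [ 0.5616 -0.0596  0.0438]]
spacing 0.09057541513362978 yaw 7.540170987419283
[[ 0.4402  0.0403  0.017 ]
 [ 0.4593 -0.0959  0.017 ]] yaw 7.974070787419306
[[ 0.4829  0.0595  0.025 ]
 [ 0.5059 -0.1052  0.025 ]] w 0.16635319511758787
7 o from stops [ 0.6143 -0.0075] x from edge 0.6064075687630719 stops x 0.6088215932141077 ymid sides -0.08294753043372162 stops y -0.08229015803722395
8 o from stops [ 0.6142 -0.0065] x from edge 0.6049011224849088 stops x 0.607301706668971 ymid sides -0.09145065643225439 stops y -0.09187158951969719
9 o from stops [ 0.614  -0.0054] x from edge 0.6032601906879194 stops x 0.6056148325734337 ymid sides -0.09992592567493551 stops y -0.10142503602602267
[ 0.53   -0.0234  0.2671] [179.9568   0.0712   7.7648]
```

Call:
send_rows --plan '[[[-3, -37, 10], [0, 0, -5]], [[-6, -74, 25], [0, 0, -10]], [[-9, -111, 40], [0, 0, -15]], [[-12, -148, 55], [0, 0, -20]], [[-16, -185, 75], [0, 0, -25]], [[-19, -222, 92], [0, 0, -30]], [[-22, -257, 110], [0, 0, -35]], [[-25, -285, 135], [0, 0, -38.7]], [[-25, -297, 160], [0, 0, -38.7]], [[-25, -297, 172], [0, 0, -38.7]], [[-25, -297, 172], [0, 0, -38.7]], [[-25, -297, 172], [0, 0, -38.7]]]'

```text
time: 2.73
position: [0.4662, 0.2661, 0.0952]
tcp_rot: [179.9, 0.1, 46.3]
contact_force: [-0.2, 0.7, 0.6]
width: 0.0856
```

```bash
python3 - <<'E'
from h import *
import pickle
np.set_printoptions(precision=4,suppress=True)
s=arm.get_state(); print(s['position'],s['tcp_rot'],s['q'],abs(s['qd']).max(),s['contact_force'])
p=eyes.camera_params('wrist'); im=grab('wrist','w2.png'); pickle.dump(p,open('w2.pkl','wb'))
E
```

```text
[0.4662 0.2661 0.0952] [179.9383   0.1139  46.331 ] [ -9.5117  26.975  -31.6169 112.6782  19.5198  45.6912 -95.8654] 1.763318582368329 [-0.2165  0.7099  0.5882]
```

View pics/w2.png

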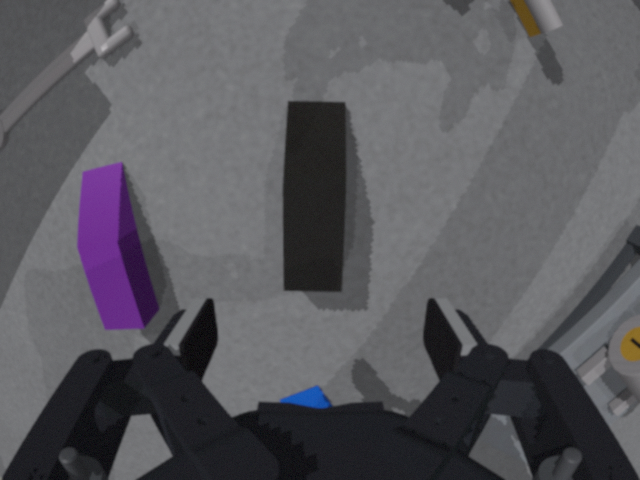

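Chock seen close: toe corners (289,102) and (345,103); rear top corners (284,290) and (341,291). It lies nearly in line with the tool and there is room for the fingers.

```bash
python3 - <<'E'
from h import *
import pickle
np.set_printoptions(precision=4,suppress=True)
p=pickle.load(open('w2.pkl','rb'))
T=onz('wrist',[[289,101.5],[345.5,102.5]],.0008,p)[:,:2]; B=onz('wrist',[[283.7,290.5],[341.5,291.5]],.03,p)[:,:2]
t,b=T.mean(0),B.mean(0); v=t-b; print('len',np.linalg.norm(v),'w',np.linalg.norm(T[0]-T[1]),np.linalg.norm(B[0]-B[1]),'yaw',np.degrees(np.arctan2(v[1],v[0])))
g=b+v/np.linalg.norm(v)*.025; print('grip',g, 'from toe', t-v/np.linalg.norm(v)*.09)
s=arm.get_state(); M=R.from_euler('xyz',s['tcp_rot'],degrees=True).as_matrix()
print(s['position'], M.T@(np.r_[g,.003]-s['position'])*1000)
E
```

```text
len 0.11447967061171327 w 0.03539418198506728 0.0357924051293655 yaw 44.91050287977738
grip [0.4646 0.2686] from toe [0.4642 0.2682]
[0.4668 0.2666 0.0961] [-0.0546 -3.1334 93.1024]
```

Call:
send_rows --plan '[[[0, -3, 25], [0, 0, 1.4]], [[0, -3, 50], [0, 0, 1.4]], [[0, -3, 70], [0, 0, 1.4]], [[0, -3, 84], [0, 0, 1.4]], [[0, -3, 90], [0, 0, 1.4]], [[0, -3, 92], [0, 0, 1.4]], [[0, -3, 92], [0, 0, 1.4]], [[0, -3, 92], [0, 0, 1.4]]]'

```text
time: 3.45
position: [0.4644, 0.2708, 0.0048]
tcp_rot: [179.9, -0.1, 45.1]
contact_force: [0.4, 0.4, 0.5]
width: 0.0853
```

Call:
send_rows --plan '[[[0, 0, 0], [0, 0, 0]], [[0, 0, 0], [0, 0, 0]], [[0, 0, 0], [0, 0, 0]], [[0, 0, 0], [0, 0, 0]], [[0, 0, 0], [0, 0, 0]], [[0, 0, 0], [0, 0, 0]], [[0, 0, 0], [0, 0, 0]], [[0, 0, 0], [0, 0, 0]], [[0, 0, 0], [0, 0, 0]]]' --claw -1

```text
time: 4.2
position: [0.4637, 0.271, 0.0041]
tcp_rot: [180.0, -0.1, 45.1]
contact_force: [-0.6, -1.2, 6.6]
width: 0.0352
```

```bash
cat >> h.py <<'E'
YAW=7.9; O=np.array([.6132,-.0068,.040])
def stand():
    Rs=R.from_euler('xyz',[0,-8,YAW],degrees=True).as_matrix()  # cols: up-slope, across, normal
    return Rs
def rel(s,y,n,st=None,tilt=True):
    """shift & turn in tool axes to bring TCP to slope coords (mm)"""
    st=st or arm.get_state(); M=R.from_euler('xyz',st['tcp_rot'],degrees=True).as_matrix()
    Rs=stand(); P=O+Rs@(np.array([s,y,n])/1000)
    G=Rs@np.diag([1,-1,-1])
    return (M.T@(P-st['position'])*1000).round(1), np.degrees(R.from_matrix(M.T@G).as_rotvec()).round(2)
def where(st=None):
    st=st or arm.get_state(); Rs=stand()
    return (Rs.T@(st['position']-O)*1000).round(2),(Rs.T@st['contact_force']).round(2)
E
python3 - <<'E'
from h import *
s=arm.get_state(); print(s['position'],s['tcp_rot'],s['contact_force'])
print(rel(-134,0,34,s)); print(rel(-134,0,34,dict(s,position=s['position']+[0,0,.08])))
E
```

```text
[0.46367634 0.27096436 0.00411818] [ 1.79963302e+02 -5.67205742e-02  4.51147878e+01] [-0.59669377 -1.15105819  6.6051921 ]
(array([-200.7,  218.9,  -51. ]), array([-2.58,  7.65, 37.15]))
(array([-200.8,  218.8,   29. ]), array([-2.58,  7.65, 37.15]))
```

Call:
send_rows --plan '[[[0, 0, -25], [0, 0, 0]], [[0, 0, -60], [0, 0, 0]], [[-16, 18, -85], [-0.2, 0.6, 3]], [[-38, 42, -100], [-0.5, 1.5, 7.4]], [[-62, 68, -100], [-0.8, 2.4, 12]], [[-86, 94, -100], [-1.1, 3.3, 16]], [[-110, 120, -100], [-1.4, 4.2, 20.4]], [[-134, 146, -100], [-1.7, 5.1, 24.8]], [[-158, 172, -100], [-2, 6, 29.2]], [[-180, 196, -100], [-2.3, 6.9, 33.4]], [[-195, 213, -95], [-2.6, 7.65, 37.15]], [[-200, 218, -85], [-2.6, 7.65, 37.15]]]'

```text
time: 5.2
position: [0.4761, -0.0293, 0.0886]
tcp_rot: [179.9, -8.0, 7.5]
contact_force: [1.4, 0.3, -2.0]
width: 0.0349
```

Call:
send_rows --plan '[[[0, 0, 10], [0, 0, 0]], [[0, 0, 25], [0, 0, 0]], [[0, 0, 25], [0, 0, 0]], [[0, 0, 25], [0, 0, 0]]]'

```text
time: 5.53
position: [0.4792, -0.0224, 0.0626]
tcp_rot: [-179.9, -7.8, 8.1]
contact_force: [0.7, 0.6, -1.3]
width: 0.0347
```

```bash
python3 - <<'E'
from h import *
import pickle
np.set_printoptions(precision=4,suppress=True)
s=arm.get_state(); print(s['position'],s['tcp_rot'],s['contact_force'],abs(s['qd']).max(),s['width']); print(where(s),rel(-134,0,20,s))
p=eyes.camera_params('wrist'); im=grab('wrist','w3.png'); pickle.dump(p,open('w3.pkl','wb'))
E
```

```text
[ 0.4792 -0.0224  0.0626] [-179.9416   -7.7867    8.1153] [ 0.6583  0.6126 -1.3237] 1.383158733165708 0.03468939568440593
(array([-130.38,    2.93,   41.17]), array([ 0.54,  0.52, -1.41])) (array([-3.6,  3. , 21.2]), array([-0.09,  0.21,  0.21]))
```

View pics/w3.png

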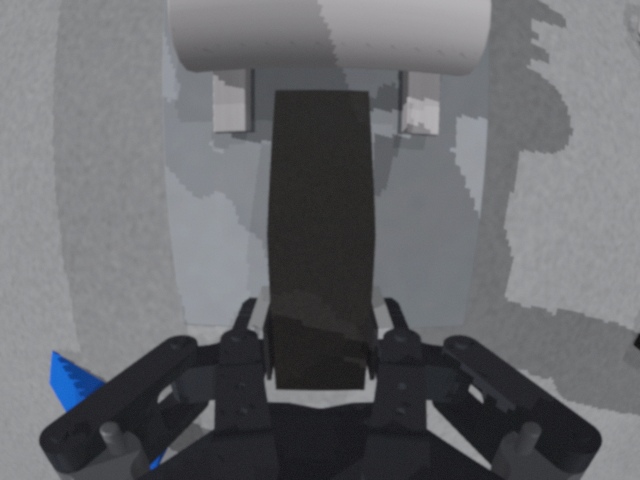

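Chock held straight, toe corners (276,91) and (368,91), between the stops (lower ends at (230,133) and (422,134)). Refine the alignment from this view.

```bash
python3 - <<'E'
from h import *
import pickle
np.set_printoptions(precision=4,suppress=True,linewidth=150)
p=pickle.load(open('w3.pkl','rb')); im=cv2.imread('pics/w3.png'); g=cv2.cvtColor(im,6).astype(float)
print(g[110:128,205:260].mean(0).round()); print(g[110:128,395:445].mean(0).round()); print(g[122:142,222:240].mean(1).round(),g[122:142,412:430].mean(1).round())
print(g[84:98,290:350].mean(1).round())
Rs=stand(); T=p['extrinsics']
def onn(uv,n):
    o,d=ray('wrist',uv,p); o=Rs.T@(o-O); d=d@Rs; return (o+d*((n/1000-o[2])/d[:,2:3]))*1000
s=onn([[230,133],[422,133.5]],12); print('stops',s, 'yaw err',np.degrees(np.arctan2(-(s[0]-s[1])[0],(s[0]-s[1])[1])))
print('toe', onn([[276,90.5],[368.5,90.5]],41.2-4.1+.8))
E
```

```text
[128. 128. 129. 128. 129. 129. 130. 136. 148. 157. 159. 157. 157. 157. 157. 157. 158. 158. 158. 158. 157. 156. 156. 156. 156. 156. 157. 157. 158.
 158. 158. 158. 158. 158. 159. 159. 160. 160. 156. 144. 123. 102.  91.  87.  84.  76.  66.  59.  61.  69.  81.  87.  89.  89.  89.]
[123. 120. 109.  92.  82.  86. 102. 124. 135. 138. 139. 142. 148. 151. 151. 152. 156. 159. 164. 168. 170. 172. 170. 167. 164. 163. 163. 163. 166.
 170. 173. 174. 175. 176. 176. 176. 175. 175. 176. 176. 177. 177. 173. 159. 136. 120. 116. 116. 116. 116.]
[157. 157. 157. 157. 157. 157. 156. 152. 138. 113.  92.  93. 103. 105. 106. 110. 116. 121. 124. 124.] [168. 164. 159. 154. 149. 146. 143. 139. 136. 134. 127. 114.  97.  96. 103. 107. 108. 108. 108. 108.]
[85. 85. 85. 85. 82. 74. 58. 47. 44. 44. 44. 44. 44. 44.]
stops [[-57.553   44.7703  12.    ]
 [-57.1292 -44.6516  12.    ]] yaw err 0.271523189081034
toe [[-40.8201  19.93    37.9   ]
 [-40.6166 -15.7122  37.9   ]]
```

Call:
send_rows --plan '[[[0, 1.5, 10], [0, 0.2, 0]], [[0, 1.5, 20], [0, 0.2, 0]], [[0, 1.5, 28], [0, 0.2, 0]], [[0, 1.5, 32], [0, 0.2, 0]], [[0, 1.5, 32], [0, 0.2, 0]], [[0, 1.5, 32], [0, 0.2, 0]]]'

```text
time: 6.08
position: [0.4845, -0.025, 0.0319]
tcp_rot: [180.0, -8.1, 7.9]
contact_force: [-0.4, 1.2, -1.1]
width: 0.0352
```

Call:
send_rows --plan '[[[0, 0, 1], [0, 0, 0]], [[0, 0, 2], [0, 0, 0]], [[0, 0, 2], [0, 0, 0]]]'

```text
time: 6.33
position: [0.485, -0.0252, 0.0302]
tcp_rot: [180.0, -8.2, 7.9]
contact_force: [-0.5, 0.6, -1.3]
width: 0.0347
```

```bash
python3 - <<'E'
from h import *
s=arm.get_state(); print(s['position'],s['tcp_rot'],s['wrist_torque']); print(where(s))
E
```

```text
[ 0.48498196 -0.02523186  0.03022594] [179.96878525  -8.16529335   7.91321312] [-0.00572429  0.29290527 -0.03397048]
(array([-129.63,   -0.63,    8.35]), array([-0.62,  0.65, -1.25]))
```

Call:
send_rows --plan '[[[0, -0.8, 0.7], [0, 0, 0]], [[0, -1.5, 1.5], [0, 0, 0]], [[0, -1.5, 1.5], [0, 0, 0]], [[0, -1.5, 1.5], [0, 0, 0]]]'

```text
time: 6.67
position: [0.4848, -0.0236, 0.0286]
tcp_rot: [180.0, -8.1, 7.9]
contact_force: [-0.5, -0.5, -1.6]
width: 0.0349
```

Call:
send_rows --plan '[[[0, 0, 0.5], [0, 0, 0]], [[0, 0, 1], [0, 0, 0]], [[0, 0, 1], [0, 0, 0]], [[0, 0, 1], [0, 0, 0]]]'

```text
time: 7.0
position: [0.485, -0.0237, 0.0275]
tcp_rot: [180.0, -8.1, 7.9]
contact_force: [-0.3, 0.4, -2.0]
width: 0.0353
```

Call:
send_rows --plan '[[[0, 0, 0.5], [0, 0, 0]], [[0, 0, 1], [0, 0, 0]], [[0, 0, 1], [0, 0, 0]], [[0, 0, 1], [0, 0, 0]]]'

```text
time: 7.33
position: [0.4851, -0.0237, 0.0266]
tcp_rot: [180.0, -8.1, 7.9]
contact_force: [-0.3, 0.1, -1.1]
width: 0.035
```

```bash
python3 - <<'E'
from h import *
s=arm.get_state(); print(s['position'],s['tcp_rot'],s['wrist_torque']); print(where(s))
E
```

```text
[ 0.48514579 -0.02368158  0.02658177] [179.97258134  -8.14462208   7.91789963] [-0.00966345  0.20079215  0.00752664]
(array([-129.77,    0.88,    4.69]), array([-0.38,  0.18, -1.04]))
```

Call:
send_rows --plan '[[[0, 0, 0.5], [0, 0, 0]], [[0, 0, 0.8], [0, 0, 0]], [[0, 0, 0.8], [0, 0, 0]], [[0, 0, 0.8], [0, 0, 0]]]'

```text
time: 7.67
position: [0.4852, -0.0237, 0.0265]
tcp_rot: [179.9, -8.1, 7.9]
contact_force: [-3.6, 0.2, 8.8]
width: 0.0351
```

Call:
send_rows --plan '[[[0, 0, 0.5], [0, 0, 0]], [[0, 0, 0.5], [0, 0, 0]], [[0, 0, 0.5], [0, 0, 0]], [[0, 0, 0.5], [0, 0, 0]]]'

```text
time: 8.0
position: [0.4852, -0.0237, 0.0265]
tcp_rot: [179.9, -8.1, 7.9]
contact_force: [-5.7, -0.3, 14.6]
width: 0.0347
```

```bash
python3 - <<'E'
from h import *
s=arm.get_state(); print(s['position'],s['tcp_rot'],s['wrist_torque']); print(where(s))
E
```

```text
[ 0.48517071 -0.02367578  0.02647615] [179.92187821  -8.14720572   7.92291466] [0.00867481 1.00499201 0.02648793]
(array([-129.76,    0.88,    4.58]), array([-3.59,  0.5 , 15.21]))
```

Call:
send_rows --plan '[[[0, 0, -0.6], [0, 0, 0]], [[0, 0, -1.2], [0, 0, 0]], [[0, 0, -1.2], [0, 0, 0]], [[0, 0, -1.2], [0, 0, 0]]]'

```text
time: 8.33
position: [0.4853, -0.0237, 0.0265]
tcp_rot: [180.0, -8.2, 7.9]
contact_force: [-1.0, 0.0, 1.9]
width: 0.035
```

Call:
send_rows --plan '[[[3, 0, 0], [0, 0, 0]], [[6, 0, 0], [0, 0, 0]], [[9, 0, 0], [0, 0, 0]], [[12, 0, 0], [0, 0, 0]], [[15, 0, 0], [0, 0, 0]], [[15, 0, 0], [0, 0, 0]]]'

```text
time: 8.83
position: [0.4862, -0.0237, 0.0263]
tcp_rot: [179.8, -6.5, 7.8]
contact_force: [-31.7, -1.3, 34.1]
width: 0.0349
```

```bash
python3 - <<'E'
from h import *
s=arm.get_state(); print(s['position'],s['tcp_rot'],s['wrist_torque']); print(where(s))
E
```

```text
[ 0.48615035 -0.02373805  0.02631481] [179.83450503  -6.53225385   7.83694681] [-0.30262749  5.2529522  -0.02138134]
(array([-128.83,    0.68,    4.29]), array([-26.5 ,   3.07,  38.15]))
```

Call:
send_rows --plan '[[[-8, 0, -1], [0, 0, 0]], [[-15, 0, -3], [0, 0, 0]], [[-15, 0, -3], [0, 0, 0]], [[-15, 0, -3], [0, 0, 0]]]'

```text
time: 9.17
position: [0.4853, -0.0237, 0.0295]
tcp_rot: [180.0, -8.2, 7.9]
contact_force: [-0.8, 0.4, -1.0]
width: 0.0354
```

```bash
python3 - <<'E'
from h import *
import pickle
np.set_printoptions(precision=4,suppress=True,linewidth=150)
s=arm.get_state(); print(s['position'],s['tcp_rot'],s['wrist_torque']); print(where(s),rel(-130,.9,7.6,s))
p=eyes.camera_params('wrist'); im=grab('wrist','w4.png'); pickle.dump(p,open('w4.pkl','wb'))
sc=grab('scene'); cv2.imwrite('pics/x4.png',np.hstack([cv2.resize(im,(400,300))[:,:,::-1],cv2.resize(sc[210:330,255:385],(325,300),interpolation=2)[:,:,::-1]]))
E
```

```text
[ 0.4853 -0.0237  0.0295] [179.9793  -8.1959   7.9033] [-0.0645  0.1828 -0.0325]
(array([-129.26,    0.8 ,    7.6 ]), array([-0.85,  0.5 , -0.91])) (array([-0.7, -0.1, -0. ]), array([ 0.02, -0.2 ,  0.  ]))
```

View pics/x4.png

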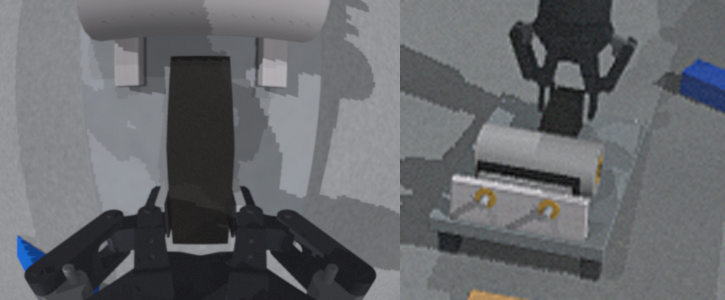

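Call:
send_rows --plan '[[[4, 0, 0.5], [0, 0.4, 0]], [[9, 0, 1], [0, 0.4, 0]], [[14, 0, 1.4], [0, 0.4, 0]], [[19, 0, 1.4], [0, 0.4, 0]], [[23, 0, 1.4], [0, 0.4, 0]], [[25, 0, 1.4], [0, 0.4, 0]], [[25, 0, 1.4], [0, 0.4, 0]], [[25, 0, 1.4], [0, 0.4, 0]]]'

```text
time: 9.93
position: [0.5089, -0.0204, 0.0313]
tcp_rot: [180.0, -8.5, 7.9]
contact_force: [-0.8, -1.2, -2.5]
width: 0.0354
```

```bash
cat > w.py <<'E'
from h import *
s=arm.get_state(); print(s['time'],s['tcp_rot'].round(2),'T',(stand().T@s['wrist_torque']).round(2),*where(s))
E
python3 w.py
```

```text
9.9333 [179.98  -8.48   7.91] T [0.02 0.65 0.03] [-105.38    0.89    5.98] [-1.29 -1.12 -2.35]
```

Call:
send_rows --plan '[[[0, 0, 0.5], [0, 0, 0]], [[0, 0, 0.9], [0, 0, 0]], [[0, 0, 0.9], [0, 0, 0]], [[0, 0, 0.9], [0, 0, 0]]]'

```text
time: 10.27
position: [0.5091, -0.0204, 0.0306]
tcp_rot: [180.0, -8.5, 7.9]
contact_force: [-1.8, 0.4, -3.1]
width: 0.0348
```

Call:
send_rows --plan '[[[0, 0, 0.3], [0, 0, 0]], [[0, 0, 0.3], [0, 0, 0]], [[0, 0, 0.3], [0, 0, 0]]]'

```text
time: 10.52
position: [0.5094, -0.0203, 0.0303]
tcp_rot: [180.0, -8.5, 7.9]
contact_force: [-2.5, -0.6, -2.6]
width: 0.0351
```

```bash
python3 w.py
```

```text
10.5167 [179.97  -8.51   7.92] T [ 0.02  0.93 -0.03] [-105.04    0.88    5.01] [-2.93 -0.28 -2.21]
```

Call:
send_rows --plan '[[[-2, 0, 0], [0, 0, 0]], [[-4, 0, 0], [0, -0.2, 0]], [[-4, 0, 0.3], [0, -0.2, 0]], [[-4, 0, 0.3], [0, -0.2, 0]]]'

```text
time: 10.85
position: [0.5067, -0.0207, 0.03]
tcp_rot: [180.0, -8.5, 7.9]
contact_force: [-0.2, 0.2, -0.4]
width: 0.0349
```

```bash
python3 w.py
```

```text
10.85 [179.97  -8.46   7.92] T [0.01 0.22 0.02] [-107.74    0.88    5.05] [-0.27  0.2  -0.36]
```

Call:
send_rows --plan '[[[0, 0, 0.3], [0, 0, 0]], [[0, 0, 0.3], [0, 0, 0]], [[0, 0, 0.3], [0, 0, 0]]]'

```text
time: 11.1
position: [0.5067, -0.0207, 0.0299]
tcp_rot: [180.0, -8.5, 7.9]
contact_force: [-0.3, -0.1, 4.1]
width: 0.0349
```

```bash
python3 w.py
```

```text
11.1 [179.96  -8.46   7.92] T [-0.02  0.2  -0.01] [-107.73    0.87    4.91] [ 0.3  -0.11  4.15]
```

Call:
send_rows --plan '[[[1, 0, -0.2], [0, 0, 0]], [[2, 0, -0.2], [0, 0, 0]], [[3, 0, -0.2], [0, 0, 0]], [[4, 0, -0.2], [0, 0, 0]], [[4, 0, -0.2], [0, 0, 0]]]'

```text
time: 11.52
position: [0.507, -0.0206, 0.0296]
tcp_rot: [179.9, -8.0, 7.9]
contact_force: [-6.9, 0.7, 10.0]
width: 0.0347
```

```bash
python3 w.py
```

```text
11.5167 [179.94  -8.     7.91] T [0.03 1.62 0.03] [-107.54    0.91    4.59] [-5.27  1.68 10.83]
```

Call:
send_rows --plan '[[[0, 0, -0.4], [0, 0, 0]], [[0, 0, -0.7], [0, 0, 0]], [[0, 0, -0.7], [0, 0, 0]]]'

```text
time: 11.77
position: [0.5084, -0.0205, 0.03]
tcp_rot: [180.0, -8.2, 7.9]
contact_force: [-2.2, 0.3, -1.8]
width: 0.0347
```

```bash
python3 w.py
```

```text
11.7667 [179.98  -8.2    7.91] T [-0.05  0.9  -0.01] [-106.05    0.83    4.84] [-2.34  0.59 -1.53]
```

Call:
send_rows --plan '[[[1, 0, -0.1], [0, 0, 0]], [[2, 0, -0.2], [0, 0, 0]], [[3, 0, -0.3], [0, 0, 0]], [[3, 0, -0.3], [0, 0, 0]]]'

```text
time: 12.1
position: [0.5125, -0.0199, 0.0312]
tcp_rot: [180.0, -8.3, 7.9]
contact_force: [-2.2, -0.2, -2.2]
width: 0.0347
```

```bash
python3 w.py
```

```text
12.1 [179.98  -8.33   7.91] T [-0.03  0.85 -0.01] [-101.76    0.9     5.42] [-2.51  0.15 -1.89]
```

Call:
send_rows --plan '[[[1, 0, 0.1], [0, 0, 0]], [[2, 0, 0.2], [0, 0, 0]], [[3, 0, 0.3], [0, 0, 0]], [[3, 0, 0.3], [0, 0, 0]]]'

```text
time: 12.43
position: [0.5159, -0.0194, 0.0317]
tcp_rot: [180.0, -8.4, 7.9]
contact_force: [-2.9, 0.3, -2.8]
width: 0.035
```

```bash
python3 w.py; python3 - <<'E'
from h import *
import pickle
pickle.dump((eyes.camera_params('wrist'),where()),open('w5.pkl','wb'))
im=grab('wrist','w5.png')
cv2.imwrite('pics/x5.png',im[0:260,120:520,::-1])
E
```

```text
12.4333 [179.98  -8.38   7.92] T [-0.04  0.89  0.05] [-98.3    0.9    5.44] [-3.19  0.7  -2.36]
```

View pics/x5.png

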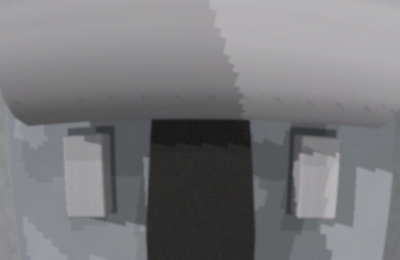

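The barrel has rolled clear of the stops (a gap shows between its edge, row ~125, and the stop tops starting at row ~135), and the chock (cols 150–250) is centred between them. I'll push on in small steps and watch for the pad.

Call:
send_rows --plan '[[[0.5, 0, 0.2], [0, 0, 0]], [[1, 0, 0.4], [0, 0, 0]], [[1.5, 0, 0.4], [0, 0, 0]], [[1.5, 0, 0.4], [0, 0, 0]]]'

```text
time: 12.82
position: [0.5169, -0.0193, 0.0313]
tcp_rot: [180.0, -8.3, 7.9]
contact_force: [-2.2, -0.1, -2.4]
width: 0.0351
```

```bash
python3 w.py
```

```text
12.8167 [179.97  -8.33   7.92] T [-0.01  0.91  0.05] [-97.32   0.9    4.94] [-2.53  0.19 -2.06]
```

Call:
send_rows --plan '[[[0.5, 0, 0.1], [0, 0, 0]], [[1, 0, 0.2], [0, 0, 0]], [[1.5, 0, 0.2], [0, 0, 0]], [[1.5, 0, 0.2], [0, 0, 0]]]'

```text
time: 13.15
position: [0.5177, -0.0192, 0.0313]
tcp_rot: [180.0, -8.2, 7.9]
contact_force: [-5.5, -1.0, -0.5]
width: 0.0347
```

```bash
python3 w.py
```

```text
13.15 [179.96  -8.25   7.91] T [-0.03  1.5  -0.02] [-96.54   0.84   4.76] [-5.56 -0.2   0.32]
```

Call:
send_rows --plan '[[[0.5, 0, -0.1], [0, 0, 0]], [[1, 0, -0.1], [0, 0, 0]], [[1.5, 0, -0.2], [0, 0, 0]], [[1.5, 0, -0.2], [0, 0, 0]]]'

```text
time: 13.48
position: [0.5197, -0.0189, 0.0317]
tcp_rot: [180.0, -8.3, 7.9]
contact_force: [-3.7, -0.7, -3.4]
width: 0.0347
```

```bash
python3 w.py
```

```text
13.4833 [179.97  -8.32   7.91] T [-0.06  1.05  0.03] [-94.5    0.84   4.91] [-4.17 -0.22 -2.84]
```

Call:
send_rows --plan '[[[0.5, 0, 0], [0, 0, 0]], [[1, 0, 0], [0, 0, 0]], [[1.5, 0, 0], [0, 0, 0]], [[1.5, 0, 0], [0, 0, 0]]]'

```text
time: 13.82
position: [0.522, -0.0185, 0.0323]
tcp_rot: [180.0, -8.4, 7.9]
contact_force: [-2.8, -0.3, -2.9]
width: 0.035
```

```bash
python3 w.py
```

```text
13.8167 [179.98  -8.41   7.92] T [-0.03  0.86 -0.03] [-92.08   0.93   5.12] [-3.15  0.09 -2.46]
```

Call:
send_rows --plan '[[[0.5, 0, 0.1], [0, 0, 0]], [[1, 0, 0.1], [0, 0, 0]], [[1.5, 0, 0.2], [0, 0, 0]], [[1.5, 0, 0.2], [0, 0, 0]]]'

```text
time: 14.15
position: [0.5228, -0.0184, 0.0321]
tcp_rot: [180.0, -8.3, 7.9]
contact_force: [-2.9, -0.5, -1.1]
width: 0.0349
```

```bash
python3 w.py
```

```text
14.15 [179.97  -8.32   7.92] T [-0.07  1.12 -0.04] [-91.35   0.93   4.86] [-3.1  -0.07 -0.72]
```

Call:
send_rows --plan '[[[0.5, 0, 0], [0, 0, 0]], [[1, 0, 0.1], [0, 0, 0]], [[1.5, 0, 0.1], [0, 0, 0]], [[1.5, 0, 0.1], [0, 0, 0]]]'

```text
time: 14.48
position: [0.5233, -0.0184, 0.032]
tcp_rot: [180.0, -8.2, 7.9]
contact_force: [-5.5, -1.1, 1.5]
width: 0.035
```

```bash
python3 w.py
```

```text
14.4833 [179.96  -8.21   7.91] T [-0.03  1.7  -0.01] [-90.88   0.87   4.73] [-5.37 -0.35  2.31]
```

Call:
send_rows --plan '[[[0.3, 0, -0.2], [0, 0, 0]], [[0.6, 0, -0.3], [0, 0, 0]], [[1, 0, -0.3], [0, 0, 0]], [[1, 0, -0.3], [0, 0, 0]]]'

```text
time: 14.82
position: [0.525, -0.0182, 0.0324]
tcp_rot: [180.0, -8.3, 7.9]
contact_force: [-4.6, -0.9, -3.0]
width: 0.0353
```

```bash
python3 w.py
```

```text
14.8167 [179.97  -8.3    7.91] T [-0.02  1.31 -0.  ] [-89.12   0.84   4.85] [-5.03 -0.25 -2.3 ]
```

Call:
send_rows --plan '[[[0.3, 0, 0], [0, 0, 0]], [[0.6, 0, 0], [0, 0, 0]], [[1, 0, 0], [0, 0, 0]], [[1, 0, 0], [0, 0, 0]]]'

```text
time: 15.15
position: [0.5256, -0.0181, 0.0324]
tcp_rot: [180.0, -8.3, 7.9]
contact_force: [-5.5, 0.4, -2.5]
width: 0.0352
```

```bash
python3 w.py
```

```text
15.15 [179.97  -8.25   7.91] T [0.01 1.62 0.01] [-88.49   0.86   4.8 ] [-5.67  1.17 -1.76]
```

Call:
send_rows --plan '[[[0.3, 0, 0], [0, 0, 0]], [[0.6, 0, -0.1], [0, 0, 0]], [[1, 0, -0.1], [0, 0, 0]], [[1, 0, -0.1], [0, 0, 0]]]'

```text
time: 15.48
position: [0.5266, -0.0179, 0.0326]
tcp_rot: [180.0, -8.3, 7.9]
contact_force: [-5.2, -0.7, -4.8]
width: 0.0348
```

```bash
python3 w.py; python3 w.py
```

```text
15.4833 [179.97  -8.25   7.91] T [-0.04  1.73 -0.01] [-87.51   0.88   4.86] [-5.87  0.05 -3.99]
15.4833 [179.97  -8.25   7.91] T [-0.04  1.73 -0.01] [-87.51   0.88   4.86] [-5.87  0.05 -3.99]
```

Call:
send_rows --plan '[[[0.3, 0, 0], [0, 0, 0]], [[0.6, 0, -0.1], [0, 0, 0]], [[1, 0, -0.1], [0, 0, 0]], [[1, 0, -0.1], [0, 0, 0]]]'

```text
time: 15.82
position: [0.5271, -0.0179, 0.0327]
tcp_rot: [180.0, -8.2, 7.9]
contact_force: [-5.8, -1.2, -5.3]
width: 0.0346
```

```bash
python3 w.py
```

```text
15.8167 [179.97  -8.2    7.91] T [-0.04  1.86  0.01] [-86.97   0.87   4.87] [-6.56 -0.38 -4.44]
```

Force and torque now rise steadily with travel, so the pad is being pressed. I'll release for a moment, with the stops still up, and look at the pad from above.

Call:
send_rows --plan '[[[0, 0, 0], [0, 0, 0]], [[0, 0, 0], [0, 0, 0]], [[0, 0, 0], [0, 0, 0]], [[0, 0, 0], [0, 0, 0]], [[0, 0, 0], [0, 0, 0]], [[0, 0, 0], [0, 0, 0]]]' --claw 1

```text
time: 16.32
position: [0.5291, -0.0175, 0.0337]
tcp_rot: [180.0, -8.4, 7.9]
contact_force: [0.1, -0.7, 0.7]
width: 0.0854
```

```bash
python3 w.py
```

```text
16.3167 [179.97  -8.45   7.92] T [0.02 0.13 0.01] [-84.84   0.93   5.6 ] [ 0.12 -0.75  0.69]
```

Call:
send_rows --plan '[[[0, 0, -15], [0, 0, 0]], [[0, 0, -40], [0, 0, 0]], [[5, 0, -65], [0, 0, 0]], [[25, 0, -85], [0, 0, 0]], [[45, 0, -95], [0, 0, 0]], [[60, 0, -95], [0, 0, 0]], [[65, 0, -95], [0, 0, 0]], [[65, 0, -95], [0, 0, 0]], [[65, 0, -95], [0, 0, 0]]]'

```text
time: 17.07
position: [0.5771, -0.0108, 0.1357]
tcp_rot: [180.0, -8.2, 7.9]
contact_force: [-1.0, 0.6, -0.9]
width: 0.0854
```

```bash
python3 w.py; python3 - <<'E'
from h import *
import pickle
pickle.dump(eyes.camera_params('wrist'),open('w6.pkl','wb'))
im=grab('wrist','w6.png'); print(arm.get_state()['qd'].max())
E
```

```text
17.0667 [179.99  -8.21   7.92] T [-0.    0.16 -0.04] [-22.64   1.05  99.84] [-1.04  0.69 -0.79]
0.3734628503404791
```

View pics/w6.png

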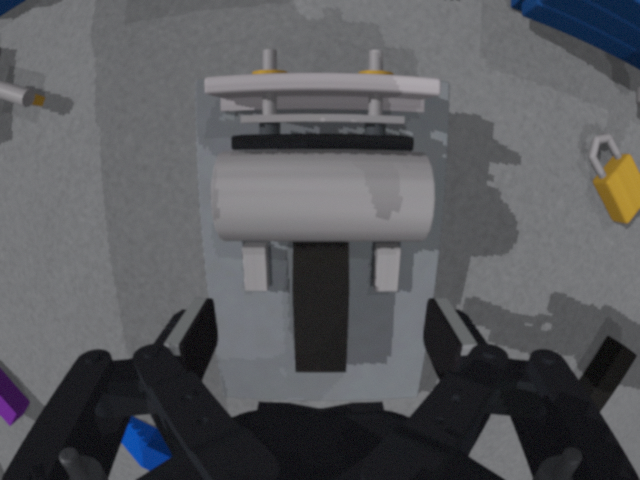

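```bash
python3 - <<'E'
from h import *
import pickle
np.set_printoptions(precision=2,suppress=True,linewidth=150)
Rs=stand()
def go(f,pk,c0,c1,r0,r1):
    p=pickle.load(open(pk,'rb')); g=cv2.cvtColor(cv2.imread('pics/'+f),6).astype(float)
    pr=g[r0:r1,c0:c1].mean(1); o,d=ray('wrist',np.c_[np.full(r1-r0,(c0+c1-1)/2),np.arange(r0,r1)],p)
    o=Rs.T@(o-O); d=d@Rs; S=(o+d*((.042-o[2])/d[:,2:3]))*1000
    print(f,'cam',o*1000)
    print(' '.join(f'{r}:{v:.0f}@{s:.1f}' for r,v,s in zip(range(r0,r1),pr,S[:,0])))
go('w1.png','w1.pkl',306,328,26,82); go('w6.png','w6.pkl',306,340,72,160)
E
```

```text
w1.png cam [ 42.98  -4.12 367.3 ]
26:94@84.7 27:95@83.8 28:103@82.9 29:121@82.0 30:137@81.1 31:144@80.2 32:146@79.3 33:144@78.4 34:143@77.6 35:140@76.7 36:139@75.8 37:136@74.9 38:126@74.0 39:108@73.1 40:88@72.3 41:77@71.4 42:75@70.5 43:77@69.6 44:80@68.7 45:84@67.8 46:84@67.0 47:83@66.1 48:82@65.2 49:81@64.3 50:80@63.5 51:74@62.6 52:64@61.7 53:69@60.8 54:92@59.9 55:116@59.1 56:127@58.2 57:128@57.3 58:120@56.4 59:98@55.6 60:70@54.7 61:57@53.8 62:57@52.9 63:59@52.0 64:64@51.2 65:69@50.3 66:66@49.4 67:49@48.5 68:32@47.7 69:27@46.8 70:27@45.9 71:26@45.0 72:24@44.2 73:24@43.3 74:25@42.4 75:31@41.5 76:44@40.7 77:52@39.8 78:55@38.9 79:56@38.0 80:55@37.2 81:55@36.3
w6.png cam [ 52.41   0.76 242.74]
72:117@82.4 73:134@81.8 74:146@81.2 75:150@80.7 76:152@80.1 77:152@79.6 78:151@79.0 79:150@78.5 80:149@77.9 81:147@77.4 82:144@76.9 83:144@76.3 84:144@75.8 85:144@75.2 86:142@74.7 87:135@74.1 88:121@73.6 89:105@73.0 90:89@72.5 91:77@71.9 92:73@71.4 93:73@70.8 94:75@70.3 95:80@69.8 96:88@69.2 97:94@68.7 98:96@68.1 99:98@67.6 100:98@67.0 101:98@66.5 102:97@65.9 103:96@65.4 104:95@64.9 105:95@64.3 106:95@63.8 107:93@63.2 108:85@62.7 109:73@62.2 110:67@61.6 111:65@61.1 112:68@60.5 113:87@60.0 114:112@59.5 115:126@58.9 116:130@58.4 117:130@57.8 118:131@57.3 119:130@56.7 120:123@56.2 121:104@55.7 122:80@55.1 123:67@54.6 124:64@54.0 125:65@53.5 126:67@53.0 127:71@52.4 128:74@51.9 129:77@51.3 130:77@50.8 131:74@50.3 132:67@49.7 133:52@49.2 134:35@48.6 135:27@48.1 136:27@47.6 137:28@47.0 138:28@46.5 139:27@45.9 140:26@45.4 141:25@44.9 142:25@44.3 143:25@43.8 144:25@43.2 145:24@42.7 146:23@42.2 147:24@41.6 148:37@41.1 149:56@40.5 150:65@40.0 151:69@39.4 152:77@38.9 153:92@38.4 154:105@37.8 155:113@37.3 156:116@36.7 157:118@36.2 158:119@35.6 159:121@35.1
```

```bash
python3 - <<'E'
from h import *
import pickle
np.set_printoptions(precision=2,suppress=True,linewidth=150)
Rs=stand()
def limb(f,pk,c,rows,sign):
    p=pickle.load(open(pk,'rb')); o,d=ray('wrist',np.c_[np.full(len(rows),c),rows],p)
    o=(Rs.T@(o-O))*1000; d=d@Rs; d=d[:,[0,2]]/np.linalg.norm(d[:,[0,2]],axis=1,keepdims=True)
    # centre (sb,27) at dist 27 from ray
    sb=o[0]+d[:,0]/d[:,1]*(27-o[2])+sign*27/abs(d[:,1]); print(f,[f'{r}:{x:.1f}' for r,x in zip(rows,sb)])
for f,pk,c0,c1,a,b in (('w1.png','w1.pkl',292,340,140,165),('w6.png','w6.pkl',225,240,225,250)):
    g=cv2.cvtColor(cv2.imread('pics/'+f),6).astype(float)
    print(' '.join(f'{r}:{v:.0f}' for r,v in zip(range(a,b),g[a:b,c0:c1].mean(1))))
limb('w1.png','w1.pkl',315,np.arange(92,97),-1); limb('w1.png','w1.pkl',315,np.arange(148,154),1)
limb('w6.png','w6.pkl',323,np.arange(149,155),-1); limb('w6.png','w6.pkl',323,np.arange(234,243),1)
def onn(f,pk,uv,n):
    p=pickle.load(open(pk,'rb'));o,d=ray('wrist',uv,p); o=Rs.T@(o-O); d=d@Rs; return (o+d*((n/1000-o[2])/d[:,2:3]))*1000
print('chock rear',onn(0,'w6.pkl',[[297,371.5],[346,371.5]],30),'stops ends',onn(0,'w6.pkl',[[257,290.5],[386,290.5]],12))
E
```

```text
140:114 141:112 142:110 143:108 144:105 145:102 146:99 147:95 148:91 149:86 150:81 151:76 152:72 153:70 154:70 155:69 156:70 157:69 158:70 159:70 160:72 161:78 162:88 163:95 164:98
225:123 226:122 227:121 228:120 229:118 230:115 231:113 232:109 233:106 234:102 235:98 236:95 237:93 238:89 239:88 240:91 241:101 242:109 243:111 244:111 245:111 246:111 247:110 248:111 249:111
w1.png ['92:-1.1', '93:-2.1', '94:-3.0', '95:-3.9', '96:-4.8']
w1.png ['148:1.3', '149:0.3', '150:-0.6', '151:-1.6', '152:-2.5', '153:-3.5']
w6.png ['149:12.6', '150:12.0', '151:11.4', '152:10.8', '153:10.2', '154:9.7']
w6.png ['234:16.7', '235:16.1', '236:15.5', '237:14.9', '238:14.3', '239:13.6', '240:13.0', '241:12.4', '242:11.8']
chock rear [[-112.12   16.94   30.  ]
 [-112.13  -17.78   30.  ]] stops ends [[-56.62  44.21  12.  ]
 [-56.57 -44.93  12.  ]]
```

The pad is still free: pad front edge at s=41.0 mm against 40.9 in the first view. The barrel sits about 1–2 mm short of it. The chock is flat and straight, with its rear face at s≈-112 mm. Next I push it the rest of the way with the shut fingertips on its rear face, so that it stays flat, and measure the pad from this same viewpoint.

Call:
send_rows --plan '[[[-30, 0.5, 0], [0, 0, 0]], [[-65, 1, 0], [0, 0, 0]], [[-95, 1.5, 10], [0, 0, 0]], [[-112, 1.5, 30], [0, 0, 0]], [[-114, 1.5, 55], [0, 0, 0]], [[-114, 1.5, 75], [0, 0, 0]], [[-114, 1.5, 86], [0, 0, 0]], [[-114, 1.5, 90], [0, 0, 0]], [[-114, 1.5, 90], [0, 0, 0]], [[-114, 1.5, 90], [0, 0, 0]]]' --claw -1

```text
time: 17.95
position: [0.4793, -0.0259, 0.0312]
tcp_rot: [180.0, -8.3, 7.9]
contact_force: [0.1, -0.2, 0.4]
width: -0.0003
```

```bash
python3 w.py
```

```text
17.95 [179.98  -8.31   7.93] T [-0.03  0.15  0.04] [-135.19   -0.49   10.12] [ 0.08 -0.23  0.35]
```

Call:
send_rows --plan '[[[4, 0, 0], [0, 0, 0]], [[8, 0, 0], [0, 0, 0]], [[10, 0, 0], [0, 0, 0]], [[11, 0, 0], [0, 0, 0]], [[12, 0, 0], [0, 0, 0]], [[12, 0, 0], [0, 0, 0]]]'

```text
time: 18.45
position: [0.4901, -0.0247, 0.0326]
tcp_rot: [180.0, -8.2, 7.9]
contact_force: [-5.3, -0.1, 3.6]
width: 0.0001
```

```bash
python3 w.py
```

```text
18.45 [179.95  -8.18   7.9 ] T [-0.01  1.   -0.03] [-124.23   -0.8    10.02] [-4.71  0.6   4.34]
```

Call:
send_rows --plan '[[[0.5, 0, 0], [0, 0, 0]], [[1, 0, 0], [0, 0, 0]], [[1.5, 0, 0], [0, 0, 0]], [[1.5, 0, 0], [0, 0, 0]]]'

```text
time: 18.78
position: [0.4901, -0.0246, 0.0324]
tcp_rot: [179.9, -8.0, 7.9]
contact_force: [-8.5, -0.8, 5.9]
width: -0.0
```

```bash
python3 w.py
```

```text
18.7833 [179.95  -8.02   7.9 ] T [0.01 1.59 0.01] [-124.24   -0.76    9.74] [-7.59  0.33  7.05]
```

Call:
send_rows --plan '[[[0.5, 0, -0.2], [0, 0, 0]], [[1, 0, -0.4], [0, 0, 0]], [[1, 0, -0.5], [0, 0, 0]], [[1, 0, -0.5], [0, 0, 0]]]'

```text
time: 19.12
position: [0.4913, -0.0244, 0.0327]
tcp_rot: [180.0, -8.0, 7.9]
contact_force: [-5.2, -1.9, -0.8]
width: -0.0001
```

```bash
python3 w.py
```

```text
19.1167 [179.97  -8.05   7.9 ] T [-0.02  1.28  0.03] [-123.01   -0.65    9.91] [-5.51 -1.2  -0.02]
```

Call:
send_rows --plan '[[[0.5, 0, -0.1], [0, 0, 0]], [[1, 0, -0.1], [0, 0, 0]], [[1, 0, -0.2], [0, 0, 0]], [[1, 0, -0.2], [0, 0, 0]]]'

```text
time: 19.45
position: [0.4914, -0.0244, 0.0327]
tcp_rot: [180.0, -7.9, 7.9]
contact_force: [-6.5, -0.1, 0.2]
width: -0.0
```

```bash
python3 w.py
```

```text
19.45 [179.97  -7.95   7.89] T [ 0.05  1.6  -0.01] [-122.88   -0.71    9.93] [-6.39  0.8   1.14]
```

Call:
send_rows --plan '[[[0.5, 0, -0.1], [0, 0, 0]], [[1, 0, -0.2], [0, 0, 0]], [[1.5, 0, -0.3], [0, 0, 0]], [[1.5, 0, -0.3], [0, 0, 0]]]'

```text
time: 19.78
position: [0.492, -0.0243, 0.0329]
tcp_rot: [180.0, -7.8, 7.9]
contact_force: [-7.6, -0.1, -0.9]
width: 0.0001
```

```bash
python3 w.py
```

```text
19.7833 [179.97  -7.84   7.89] T [ 0.01  1.8  -0.07] [-122.27   -0.68   10.05] [-7.57  0.96  0.18]
```

Call:
send_rows --plan '[[[0.5, 0, 0], [0, 0, 0]], [[1, 0, -0.1], [0, 0, 0]], [[1.5, 0, -0.2], [0, 0, 0]], [[1.5, 0, -0.2], [0, 0, 0]]]'

```text
time: 20.12
position: [0.4925, -0.0242, 0.033]
tcp_rot: [180.0, -7.7, 7.9]
contact_force: [-8.5, -0.4, -0.5]
width: 0.0003
```

```bash
python3 w.py
```

```text
20.1167 [179.97  -7.74   7.88] T [ 0.02  2.09 -0.02] [-121.72   -0.69   10.06] [-8.5   0.78  0.69]
```

Call:
send_rows --plan '[[[0.5, 0, 0], [0, 0, 0]], [[1, 0, -0.1], [0, 0, 0]], [[1.5, 0, -0.2], [0, 0, 0]], [[1.5, 0, -0.2], [0, 0, 0]]]'

```text
time: 20.45
position: [0.4931, -0.0242, 0.0331]
tcp_rot: [180.0, -7.6, 7.9]
contact_force: [-10.6, -1.2, 0.0]
width: 0.0002
```

```bash
python3 w.py
```

```text
20.45 [179.96  -7.63   7.88] T [0.07 2.34 0.01] [-121.11   -0.73   10.1 ] [-10.58   0.32   1.49]
```

Call:
send_rows --plan '[[[0.5, 0, 0], [0, 0, 0]], [[1, 0, -0.1], [0, 0, 0]], [[1.5, 0, -0.2], [0, 0, 0]], [[1.5, 0, -0.2], [0, 0, 0]]]'

```text
time: 20.78
position: [0.4937, -0.0241, 0.0332]
tcp_rot: [180.0, -7.5, 7.9]
contact_force: [-12.0, -1.4, -0.1]
width: 0.0002
```

```bash
python3 w.py
```

```text
20.7833 [179.96  -7.53   7.87] T [0.06 2.5  0.  ] [-120.55   -0.75   10.11] [-11.98   0.23   1.56]
```

Call:
send_rows --plan '[[[-8, 0, 0], [0, 0, 0]], [[-16, 0, 0], [0, 0, 0]], [[-16, 0, -20], [0, 0, 0]], [[-16, 0, -50], [0, 0, 0]], [[-10, 0, -80], [0, 0, 0]], [[20, 0, -93], [0, 0, 0]], [[55, 0, -93], [0, 0, 0]], [[85, 0, -93], [0, 0, 0]], [[92, -1.5, -92], [0, 0, 0]], [[92, -1.5, -91], [0, 0, 0]], [[92, -1.5, -91], [0, 0, 0]]]'

```text
time: 21.7
position: [0.5768, -0.0106, 0.1386]
tcp_rot: [180.0, -8.3, 7.9]
contact_force: [-0.5, 0.4, 0.2]
width: 0.0003
```

```bash
cat > look.py <<'E'
import sys
from h import *
import pickle
p=eyes.camera_params('wrist'); im=grab('wrist',sys.argv[1]); g=cv2.cvtColor(im,7).astype(float); Rs=stand()
o,_=ray('wrist',[[300,200]],p); o=Rs.T@(o-O); print('cam',(o*1000).round(1))
# column profile resampled by s on plane n=42 along y=-1..: sample
def prof(y,ss):
    X=O+(np.c_[ss,np.full(len(ss),y),np.full(len(ss),42.)]/1000)@Rs.T
    uv=proj('wrist',X,p).astype(np.float32); return cv2.remap(g.astype(np.float32),uv[:,:1],uv[:,1:],1)[:,0]
ss=np.arange(28,90,.1); pr=np.mean([prof(y,ss) for y in range(-9,8,2)],0)
print(' '.join(f'{s:.1f}:{v:.0f}' for s,v in zip(ss[::5],pr[::5])))
def cross(a,b,l,up):
    m=(ss>=a)&(ss<=b); q=pr[m]; x=ss[m]
    i=[k for k in range(len(q)-1) if (q[k]-l)*(q[k+1]-l)<=0]; return [round(float(x[k]),2) for k in i]
print('fence',cross(70,76,107,0),'plate',cross(53,58,95,0),'padback',cross(44,54,50,0),'padfront',cross(37,46,40,0))
E
python3 w.py; python3 look.py w7.png
```

```text
21.7 [179.99  -8.3    7.94] T [-0.01  0.18  0.02] [-22.48   1.24 102.78] [-0.41  0.48  0.22]
cam [ 52.4   1.  245.8]
28.0:135 28.5:135 29.0:134 29.5:133 30.0:131 30.5:130 31.0:129 31.5:129 32.0:128 32.5:129 33.0:129 33.5:129 34.0:130 34.5:131 35.0:131 35.5:130 36.0:130 36.5:129 37.0:128 37.5:127 38.0:127 38.5:125 39.0:123 39.5:121 40.0:119 40.5:116 41.0:110 41.5:98 42.0:85 42.5:72 43.0:60 43.5:43 44.0:28 44.5:25 45.0:25 45.5:26 46.0:27 46.5:27 47.0:27 47.5:27 48.0:28 48.5:29 49.0:30 49.5:29 50.0:30 50.5:34 51.0:43 51.5:56 52.0:65 52.5:68 53.0:68 53.5:67 54.0:67 54.5:69 55.0:78 55.5:100 56.0:120 56.5:130 57.0:133 57.5:134 58.0:133 58.5:132 59.0:126 59.5:112 60.0:91 60.5:73 61.0:68 61.5:68 62.0:74 62.5:83 63.0:92 63.5:97 64.0:98 64.5:98 65.0:98 65.5:99 66.0:100 66.5:102 67.0:101 67.5:101 68.0:100 68.5:98 69.0:94 69.5:88 70.0:81 70.5:77 71.0:75 71.5:76 72.0:81 72.5:92 73.0:107 73.5:122 74.0:135 74.5:144 75.0:148 75.5:148 76.0:148 76.5:147 77.0:149 77.5:151 78.0:153 78.5:155 79.0:156 79.5:156 80.0:156 80.5:156 81.0:153 81.5:147 82.0:134 82.5:120 83.0:111 83.5:107 84.0:107 84.5:108 85.0:108 85.5:108 86.0:108 86.5:107 87.0:108 87.5:108 88.0:107 88.5:107 89.0:107 89.5:107
fence [73.0] plate [55.3] padback [51.2] padfront [43.5]
```

Pad now 2.3–2.5 mm in (about 2.9 N) and holding, with the fence reference unchanged at 73.0. It needs about 1.35 mm more.

Call:
send_rows --plan '[[[-30, 0.5, 0], [0, 0, 0]], [[-65, 1, 0], [0, 0, 0]], [[-95, 1.5, 10], [0, 0, 0]], [[-109, 1.7, 30], [0, 0, 0]], [[-109, 1.7, 55], [0, 0, 0]], [[-109, 1.7, 77], [0, 0, 0]], [[-109, 1.7, 88], [0, 0, 0]], [[-109, 1.7, 92.5], [0, 0, 0]], [[-107, 1.7, 92.5], [0, 0, 0]], [[-103, 1.7, 92.5], [0, 0, 0]], [[-100, 1.7, 92.5], [0, 0, 0]], [[-100, 1.7, 92.5], [0, 0, 0]]]'

```text
time: 22.75
position: [0.4936, -0.0244, 0.0341]
tcp_rot: [180.0, -8.4, 7.9]
contact_force: [-0.6, -0.3, 0.2]
width: 0.0001
```

```bash
python3 w.py
```

```text
22.75 [179.95  -8.42   7.9 ] T [ 0.03  0.25 -0.03] [-120.48   -0.97   10.96] [-0.61 -0.19  0.26]
```

Call:
send_rows --plan '[[[1, 0, -0.1], [0, 0, 0]], [[2, 0, -0.3], [0, 0, 0]], [[3, 0, -0.5], [0, 0, 0]], [[4, 0, -0.7], [0, 0, 0]], [[4, 0, -0.7], [0, 0, 0]]]'

```text
time: 23.17
position: [0.4937, -0.0244, 0.0339]
tcp_rot: [179.9, -8.0, 7.9]
contact_force: [-7.1, -0.8, 6.2]
width: -0.0
```

```bash
python3 w.py
```

```text
23.1667 [179.94  -7.99   7.9 ] T [-0.    1.51  0.01] [-120.49   -0.97   10.77] [-6.21  0.21  7.17]
```

Call:
send_rows --plan '[[[1, 0, -0.2], [0, 0, 0]], [[2, 0, -0.4], [0, 0, 0]], [[2, 0, -0.4], [0, 0, 0]], [[2, 0, -0.4], [0, 0, 0]]]'

```text
time: 23.5
position: [0.4936, -0.0244, 0.0339]
tcp_rot: [179.9, -7.8, 7.9]
contact_force: [-10.0, -0.4, 5.7]
width: -0.0002
```

```bash
python3 w.py
```

```text
23.5 [179.93  -7.77   7.89] T [0.1  2.14 0.03] [-120.52   -0.98   10.81] [-9.05  0.96  7.01]
```

Call:
send_rows --plan '[[[0.5, 0, -0.3], [0, 0, 0]], [[1, 0, -0.6], [0, 0, 0]], [[1.5, 0, -0.7], [0, 0, 0]], [[1.5, 0, -0.7], [0, 0, 0]]]'

```text
time: 23.83
position: [0.4936, -0.0244, 0.034]
tcp_rot: [179.9, -7.6, 7.9]
contact_force: [-10.8, -0.2, 1.0]
width: 0.0002
```

```bash
python3 w.py
```

```text
23.8333 [179.94  -7.59   7.88] T [0.11 2.28 0.01] [-120.55   -1.     10.86] [-10.49   1.3    2.48]
```

Call:
send_rows --plan '[[[0.5, 0, -0.1], [0, 0, 0]], [[1, 0, -0.2], [0, 0, 0]], [[1.5, 0, -0.2], [0, 0, 0]], [[1.5, 0, -0.2], [0, 0, 0]]]'

```text
time: 24.17
position: [0.4936, -0.0244, 0.034]
tcp_rot: [179.9, -7.4, 7.9]
contact_force: [-13.2, -1.2, 2.4]
width: 0.0003
```

```bash
python3 w.py
```

```text
24.1667 [179.94  -7.42   7.87] T [ 0.13  2.75 -0.02] [-120.58   -0.97   10.88] [-12.72   0.67   4.26]
```

Call:
send_rows --plan '[[[0.5, 0, -0.2], [0, 0, 0]], [[1, 0, -0.5], [0, 0, 0]], [[1, 0, -0.5], [0, 0, 0]]]'

```text
time: 24.42
position: [0.4941, -0.0244, 0.0343]
tcp_rot: [179.9, -7.4, 7.9]
contact_force: [-13.2, -1.6, -0.4]
width: 0.0001
```

```bash
python3 w.py
```

```text
24.4167 [179.94  -7.37   7.86] T [0.12 2.77 0.04] [-120.03   -1.09   11.1 ] [-13.25   0.28   1.46]
```

Call:
send_rows --plan '[[[0.5, 0, -0.1], [0, 0, 0]], [[1, 0, -0.2], [0, 0, 0]], [[1, 0, -0.2], [0, 0, 0]]]'

```text
time: 24.67
position: [0.4944, -0.0244, 0.0344]
tcp_rot: [179.9, -7.3, 7.9]
contact_force: [-13.2, -1.5, -0.2]
width: -0.0
```

```bash
python3 w.py
```

```text
24.6667 [179.94  -7.29   7.86] T [ 0.06  2.92 -0.05] [-119.69   -1.09   11.12] [-13.23   0.36   1.64]
```

Call:
send_rows --plan '[[[0.5, 0, -0.1], [0, 0, 0]], [[1, 0, -0.2], [0, 0, 0]], [[1.2, 0, -0.2], [0, 0, 0]], [[1.2, 0, -0.2], [0, 0, 0]]]'

```text
time: 25.0
position: [0.4949, -0.0244, 0.0345]
tcp_rot: [179.9, -7.2, 7.9]
contact_force: [-14.2, -1.2, 0.1]
width: 0.0001
```

```bash
python3 w.py
```

```text
25.0 [179.94  -7.21   7.85] T [0.06 3.12 0.03] [-119.24   -1.12   11.16] [-14.11   0.77   2.06]
```

Call:
send_rows --plan '[[[-10, 0, 0], [0, 0, 0]], [[-22, 0, 0], [0, 0, 0]], [[-22, 0, -20], [0, 0, 0]], [[-22, 0, -50], [0, 0, 0]], [[-16, 0, -80], [0, 0, 0]], [[14, 0, -91], [0, 0, 0]], [[49, 0, -91], [0, 0, 0]], [[79, 0, -91], [0, 0, 0]], [[87, -1.5, -90], [0, 0, 0]], [[87, -1.5, -89], [0, 0, 0]], [[87, -1.5, -89], [0, 0, 0]]]'

```text
time: 25.92
position: [0.5759, -0.0109, 0.1379]
tcp_rot: [180.0, -8.3, 7.9]
contact_force: [-1.4, -0.5, -0.5]
width: 0.0001
```

```bash
python3 w.py; python3 look.py w8.png | grep -v 28.0
```

```text
25.9167 [179.99  -8.28   7.95] T [ 0.01  0.19 -0.02] [-23.48   1.04 102.16] [-1.49 -0.31 -0.27]
cam [ 51.4   0.8 245.1]
fence [72.9] plate [55.3] padback [44.6, 52.6] padfront [44.9]
```

```bash
python3 - <<'E'
from h import *
import pickle
Rs=stand(); p8=eyes.camera_params('wrist')
ss=np.arange(36,80,.1)
for f,p in (('w1.png',pickle.load(open('w1.pkl','rb'))),('w6.png',pickle.load(open('w6.pkl','rb'))),('w8.png',p8)):
    g=cv2.cvtColor(cv2.imread('pics/'+f),6).astype(np.float32); P=[]
    for y in range(-9,8,2):
        X=O+(np.c_[ss,np.full(len(ss),y),np.full(len(ss),42.)]/1000)@Rs.T
        uv=proj('wrist',X,p).astype(np.float32); P.append(cv2.remap(g,uv[:,:1],uv[:,1:],1)[:,0])
    q=np.mean(P,0); o={}
    def c(a,b,l): 
        m=(ss>=a)&(ss<=b);k=np.where(np.diff(np.sign(q[m]-l)))[0]; return (ss[m][k]+.05).round(2)
    print(f,'fence',c(71,75,107),'plate',c(54,57.5,95),'pad35',c(39,54.3,35),'pad45',c(39,54.3,45),'pad52',c(39,54.3,52))
E
```

```text
w1.png fence [73.05] plate [55.45] pad35 [41.35 47.85] pad45 [40.65 48.35] pad52 [39.85 48.75]
w6.png fence [73.15] plate [55.45] pad35 [41.15 48.65] pad45 [40.85 48.95] pad52 [40.65 49.15]
w8.png fence [72.05] plate [54.45] pad35 [44.15 50.95] pad45 [43.85 51.45] pad52 [43.65 51.75]
```

Pad now 3.75–4.1 mm in against the two reference views, with the fence as datum; that is about 4.7 N and in the range. Next, press the left stop down.

Call:
send_rows --plan '[[[-10, -20, 0], [0, 0, 0]], [[-20, -40, 10], [0, 0, 0]], [[-20, -43, 30], [0, 0, 0]], [[-20, -43, 50], [0, 0, 0]], [[-20, -43, 68], [0, 0, 0]], [[-20, -43, 78], [0, 0, 0]], [[-20, -43, 82], [0, 0, 0]], [[-20, -43, 82], [0, 0, 0]], [[-20, -43, 82], [0, 0, 0]]]'

```text
time: 26.72
position: [0.563, 0.0302, 0.0549]
tcp_rot: [180.0, -8.4, 7.9]
contact_force: [-0.4, 0.1, -0.8]
width: 0.0
```

```bash
python3 w.py
```

```text
26.7167 [179.97  -8.37   7.91] T [-0.03  0.17  0.04] [-42.16  43.59  21.01] [-0.52  0.17 -0.72]
```

Call:
send_rows --plan '[[[0, 0, 3], [0, 0, 0]], [[0, 0, 6], [0, 0, 0]], [[0, 0, 8], [0, 0, 0]], [[0, 0, 10], [0, 0, 0]], [[0, 0, 12], [0, 0, 0]], [[0, 0, 14], [0, 0, 0]], [[0, 0, 15], [0, 0, 0]], [[0, 0, 15], [0, 0, 0]]]'

```text
time: 27.38
position: [0.5654, 0.0306, 0.0395]
tcp_rot: [180.0, -8.4, 7.9]
contact_force: [0.2, -0.0, 0.6]
width: -0.0001
```

```bash
python3 w.py
```

```text
27.3833 [179.97  -8.36   7.91] T [-0.07  0.03 -0.04] [-41.88  43.61   5.36] [ 0.28 -0.04  0.6 ]
```

Call:
send_rows --plan '[[[0, 0, 1], [0, 0, 0]], [[0, 0, 2], [0, 0, 0]], [[0, 0, 3], [0, 0, 0]], [[0, 0, 4], [0, 0, 0]], [[0, 0, 4], [0, 0, 0]], [[0, 0, 4], [0, 0, 0]]]'

```text
time: 27.88
position: [0.5658, 0.0308, 0.0355]
tcp_rot: [180.0, -8.3, 7.9]
contact_force: [0.4, -0.2, 1.7]
width: -0.0001
```

```bash
python3 w.py
```

```text
27.8833 [179.98  -8.35   7.92] T [-0.09  0.01 -0.02] [-42.04  43.74   1.37] [ 0.65 -0.23  1.63]
```

Call:
send_rows --plan '[[[0, 0, 0.5], [0, 0, 0]], [[0, 0, 1], [0, 0, 0]], [[0, 0, 1], [0, 0, 0]], [[0, 0, 1], [0, 0, 0]]]'

```text
time: 28.22
position: [0.5658, 0.0308, 0.0352]
tcp_rot: [180.0, -8.3, 7.9]
contact_force: [-1.8, -1.2, 6.3]
width: -0.0
```

```bash
python3 w.py
```

```text
28.2167 [179.96  -8.35   7.92] T [-0.15  0.31 -0.02] [-42.02  43.73   1.02] [-1.05 -0.93  6.47]
```

Call:
send_rows --plan '[[[0, 0, 0.5], [0, 0, 0]], [[0, 0, 0.8], [0, 0, 0]], [[0, 0, 0.8], [0, 0, 0]]]'

```text
time: 28.47
position: [0.5658, 0.0308, 0.0351]
tcp_rot: [179.9, -8.3, 7.9]
contact_force: [-5.4, -1.4, 13.8]
width: -0.0001
```

```bash
python3 w.py
```

```text
28.4667 [179.93  -8.34   7.92] T [-0.11  0.8   0.04] [-42.03  43.78   0.93] [-3.56 -0.62 14.41]
```

Bottomed at n≈0.95 with 14 N, so the stops are fully down. Lift off and check from above.

Call:
send_rows --plan '[[[0, 0, -10], [0, 0, 0]], [[0, 0, -35], [0, 0, 0]], [[0, 0, -65], [0, 0, 0]], [[0, 0, -95], [0, 0, 0]], [[5, 10, -103], [0, 0, 0]], [[15, 30, -103], [0, 0, 0]], [[19, 43, -103], [0, 0, 0]], [[19, 43, -103], [0, 0, 0]], [[19, 43, -103], [0, 0, 0]], [[19, 43, -103], [0, 0, 0]]]'

```text
time: 29.3
position: [0.5747, -0.0101, 0.138]
tcp_rot: [-180.0, -8.3, 8.0]
contact_force: [-0.3, 0.8, -0.4]
width: 0.0001
```

```bash
python3 w.py; python3 look.py w9.png | grep -v 28.0
```

```text
29.3 [-179.97   -8.26    7.97] T [ 0.05  0.18 -0.  ] [-24.52   1.97 102.46] [-0.2   0.85 -0.38]
cam [ 50.4   1.6 245.4]
fence [72.9] plate [55.4] padback [44.6, 52.6] padfront [44.9]
```

View pics/w9.png

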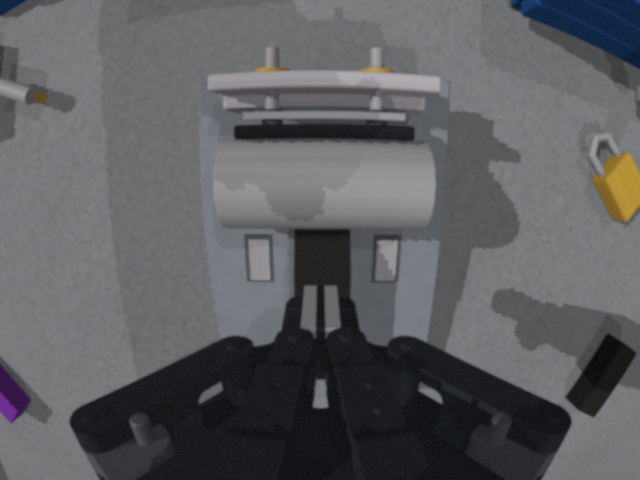

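The stops sit flush in their slots at (259,259) and (386,259), the barrel (325,185) rests against the pad (325,132), and the chock (322,258) is still under it. The pad edges have not moved since before the stops went down (44.9 / 52.6), and the arm is clear.

```bash
python3 -c "
from h import *
print(order.finish_job())"
```

```text
the job is handed in; nothing more can be done
None
```

The job is handed in at about 29 s of the 69 s allowed. The chock alone holds the barrel on the sprung pad, and both stops are pressed fully down.

**What I did:**
- I gripped the black wedge chock and slid it up toe first between the stops, rolling the barrel up with it.
- I then let go, because the chock had been held slightly nose-up. Once it settled flat, the barrel stood 1–2 mm short of the pad.
- I finished the last 5 mm by pushing on the chock's rear face with the shut fingertips, in two pushes, checking the pad by wrist camera after each.
- I pressed the left stop down until it bottomed at about 14 N, then lifted clear.

**What the last checks showed:**
- **Pad:** the last view puts it about 3.9 mm in, roughly 4.7 N. The single edge readings ranged from about 3.4 to 4.25 mm, so the force is an estimate from the images. The reading was the same before and after the stops went down.
- **Stops, chock and arm:** both stops are flush, the chock is straight and centred, and the arm is clear of everything.
- **Bystanders:** I did not touch them, and those in the last view are where they were.

**What went less well:**
- **Jam on the slope:** the first slide stuck on rubber friction and the hand force rose to about 26 N along the slope and 38 N into it. I backed off, and nothing shifted.
- **Early pad signal:** a rise in force I first took for solid pad contact turned out, by camera, to leave no lasting pad travel.
- **Push force:** the last push took about 14 N at the hand instead of the expected 12 N. I went by the measured pad travel instead of that figure.

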